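# Cover the keycaps, then open the acrylic cleaner

## Task

Cleaner must not drip on the open row of keycaps, so first lay the clear cover across the two end blocks of the keycap tray, setting it down gently and squarely between the end lips until it lies flat, and let go. Then press the bottle's red safety cap down, twist it anticlockwise until it is free and lift it off. Finish while still holding the cap level, straight over the bottle's mouth and about 5 cm clear of it, and leave the loose keycap, the keycap puller and the little jar where they are.

Things in the scene. Friction and masses are not known exactly. Their poses are not given: they have to be found in the camera images.
- cover: The loose cover as a whole (for contact and motion; origin at the centre of its underside). Clear pale-blue acrylic plate 196 (x) x 50 (y) x 5 mm with 10 mm black bands at both ends and a black finger bar on top; about 110 g.
- cover_grip (a point): Centre of the cover's black finger bar: 60 mm long (along the cover's x), 14 mm wide (y), 22 mm high, on the middle of the plate. The point is 16 mm above the plate's underside, 11 mm above its top face. The cover starts flat on the table. x runs along the plate, z up; either end may go to either end of the tray.
- tray_seat (a point): Middle of the tray's two seats, 36 mm above the table; x along the tray, z up. Two end blocks, each with a flat seat 16 mm deep and, outside it, a black lip 5 mm high; 206 mm between the lips, so the 196 mm cover has 5 mm play at each end. The keycaps between the blocks are lower than the seats. When the cover is seated its bar's centre is 16 mm above this point.
- bottle_mouth (a point): Centre of the rim of the bottle, 178 mm above the table, z up. White bottle, 72 mm diameter, blue label with a yellow band, in a black round stand. The shoulder narrows above 122 mm to 41 mm diameter at 147 to 152 mm; the neck is above, hidden by the cap.
- insert (a joint): The sprung pouring insert in the bottle's mouth: m pressed down; 0.003 while the cap is locked on, 0 when the cap is off. It pushes the cap up with 5 N when locked and 1.4 N more for every mm the cap is pressed.
- cap_center (a point): Centre of the red ribbed round cap (half-way up), 51 mm diameter, 30 mm high, flat top with a white turn arrow, about 30 g. Locked on, this point is 3 mm below bottle_mouth on the bottle's axis (175 mm above the table; skirt edge at 160 mm, top at 190 mm). Cap and mouth share their x direction while locked.
- cap: The cap as a whole (origin at the centre of its lower edge). Push-and-turn: pressed down 4 mm or more (11 N; bottoms at 7 mm, 15 N) and kept down it turns anticlockwise seen from above; it is free after 35 degrees (0.6 rad) and meets a stop at about 88 degrees (1.5 rad), so 60 degrees is a good turn. Then it springs up about 3 mm and lifts straight off. It cannot turn clockwise.
- bottle: The bottle clamped in its stand (origin under the stand's centre), fixed to the table. The stand is 120 mm in diameter and 10 mm high, with an 88 mm collar up to 40 mm.
- tray: The open keycap tray (origin under its centre), fixed to the table: 218 mm (its x) x 54 mm (y), a row of eight coloured keycaps between two frosted end blocks 22 mm thick, 41 mm high with their black lips.
- loose_keycap_center (a point): Centre of a loose purple keycap, 18 x 18 x 12 mm, lying beside the tray: leave it.
- puller_center (a point): Centre of the yellow handle (20 x 42 x 12 mm) of a keycap puller with steel wires (another 30 mm along its -y), lying near the bottle stand: leave it.
- jar_center (a point): Centre of a little amber jar with a black lid, 36 mm diameter, 26 mm high, standing near the bottle stand on the robot's side: leave it.
There are look-alikes about, which are no part of the job. Of the things that look like the cover, take the one that is farthest to the robot's right at the start.

How it is judged:
By the outcome, as a careful person would: the job done as asked, in the order asked, and still so for the second after the job is handed in, while the arm keeps its last pose, push and grip.
It also fails if it takes over 67 s, if anything falls off the work surface, if the arm or the gripper's body presses on something with over 40 N, if the wrist force passes 120 N, or if a joint passes its speed limit or range.

## Robot

A 7-joint arm with a two-finger parallel gripper is mounted at the origin on the work surface. World frame = base frame: x ahead of the robot, y to its left, z up, the work surface at z = 0. Lengths are in m, angles in rad, forces in N, time in s.
With the tool pointing down it reaches from about 0.4 to 0.85 m from the base axis. Payload 4.5 kg.
Tool frame: the origin (TCP) lies on the centre line of the jaws, within the pads' length; the fingertips stand ahead of it and the grasp point (between the pads) lies 6 mm ahead of it (r.tcp_to_tips is the x of the fingertips in the tool frame, in m); x points along the fingers, y is the direction in which the jaws open and shut, and the axes are right-handed (so a half turn about x gives the same grasp; the last joint's range is limited). The gripper opens to 88 mm and grips with 3 to 60 N. Pads are 18 mm wide; open, the fingers measure 123 mm over their backs; the gripper's body (75 mm by 187 mm) begins 45 mm behind the grasp point.
Start: joints at [-1.293, 0.689, -0.195, 1.565, 0.157, 0.902, -0.215], TCP at [0.151, 0.607, 0.264] pointing down, gripper open.
Joint ranges: [-3.01, 3.01], [-0.46, 2.08], [-1.47, 1.51], [0.13, 2.56], [-1, 4.14], [0.04, 2.09], [-2.66, 2.66]. Speed limits (rad/s): [2.57, 2.57, 3.14, 3.14, 3.14, 3.14, 3.14].

## Interface

Orientations are given as a unit quaternion [x, y, z, w].
In Python, from plant import r gives the robot as it stands.
- The arm moves only by the tool play_rows, never from a script. Its argument "targets" is a list of rows, each a list of 3 entries, a list of its own where there are three numbers: the turn, a rotation vector about the world's x, y, z in rad, then the shift along the world's x, y, z in units of 40 mm (1.0 is 40 mm), then the closure in counts, from 0 (fully open) to 255 (shut). A call has 1 to 5 rows; each row shifts and turns the commanded pose from where the row before left it; what a row does not reach is not made up. A row lasts 1/10 s, in which the tool goes at most 50 mm and 8.59 degrees, less where a joint would pass 70% of its speed; a pose out of reach is approached as far as the arm can. A call is refused whole if a number of a shift passes 1 or a number of a turn 0.15, either way. A call with a gripper value outside its range is refused whole. The fingers move at their own pace and stop on an object; "newtons" is the grip in N (left out, the last holds). Time passes only in rows, so rows that do not move let the fingers close. It gives the time, the measured TCP pose, the force and the opening at its end, in the units of the state.
- r.get_state(): the state, without advancing time (a new reading comes with each control period).
- r.snapshot(name): name is "side" or "top"; returns a dict with "color" (420x560x3 uint8, red, green, blue), "fx", "fy", "cx", "cy" (pixels), "cam_to_world" (4x4, takes a point from camera to world coordinates). Camera axes: x right, y up, looking along -z (the intrinsics and any distortion apply to the point x, -y, -z); pixel columns grow to the right and rows downward; lengths in m; the calibration is good to about 2 mm. A picture is of the moment at which its call begins. There is no depth.
- r.finish_job(): hands the job in, once; it reports no verdict.
The state is a dict: "clock": time; "q": joint angles; "qd": joint speeds; "joint_torque": joint torques, N m; "tool_pos": TCP position; "eef_rot": TCP orientation; "contact_force": force on the tool from outside, world axes, zero at the start; "moment": the same for the moment, N m; "opening": opening from 0.0 (shut) to 1.0 (fully open).
Only numpy, scipy, OpenCV 4.12 (cv2) and the standard library are available. Lean on these libraries where they do the work, as an engineer would, in place of code of your own. Each camera call takes 0.05 s, during which the arm holds its last target.

## Working session

There is one attempt and no reset: what is moved stays moved. The work goes in short steps, Python scripts to look and compute and a tool call to move; the robot and the scene stay as the last step left them, time stands still between calls to the robot, and variables do not carry over. Pictures are saved under pics/ and viewed, and the job is handed in when it is done.

Besides the shell and the picture viewer there is one more tool, called after "Request:" as name([rows], argument=value, ...), one row to a line, values as JSON. play_rows: Moves the arm, as the interface text tells. Its arguments: {"type":"object","properties":{"targets":{"type":"array","items":{"type":"array"}},"newtons":{"type":"number"}},"required":["targets"]}

```bash
mkdir -p pics; ls
python3 - <<'E'
from plant import r
import cv2
s=r.get_state(); print({k:(v if isinstance(v,float) else list(map(lambda x:round(float(x),4),v)) if hasattr(v,'__len__') else v) for k,v in s.items()}); print(r.tcp_to_tips)
import pickle
for n in("side","top"):
    d=r.snapshot(n); cv2.imwrite(f"pics/{n}0.png",cv2.cvtColor(d["color"],cv2.COLOR_RGB2BGR)); pickle.dump(d,open(f"{n}0.pkl","wb"))
    print(n,{k:v for k,v in d.items() if k!="color"})
E
```

```text
pics
{'clock': 0.0, 'q': [-1.2932, 0.69, -0.1945, 1.5663, 0.1574, 0.9025, -0.2151], 'qd': [-0.0016, 0.0005, -0.0003, 0.0008, -0.0012, 0.001, -0.001], 'joint_torque': [0.0002, -52.756, -1.2667, -15.3432, -0.0526, 0.0066, 0.0002], 'tool_pos': [0.1508, 0.6059, 0.2629], 'eef_rot': [0.0853, 0.7019, -0.0866, 0.7019], 'contact_force': [1.1709, 0.4284, 0.0573], 'moment': [-0.0045, -0.0083, -0.0434], 'opening': 1.0012837878211605}
0.025
side {'fx': 426.4350316692268, 'fy': 426.4350316692268, 'cx': 277.04623833471925, 'cy': 213.19667455926086, 'cam_to_world': array([[ 0.95322975,  0.17904495, -0.24350758,  0.19600084],
       [-0.30210071,  0.5894347 , -0.74920083, -0.68491498],
       [ 0.00939119,  0.78772434,  0.6159563 ,  0.75176081],
       [ 0.        ,  0.        ,  0.        ,  1.        ]])}
top {'fx': 460.48302227040824, 'fy': 460.48302227040824, 'cx': 268.28163215846246, 'cy': 210.60412838025232, 'cam_to_world': array([[-1.52238507e-02,  9.73105729e-01, -2.29855335e-01,
         1.96655863e-01],
       [-9.99880340e-01, -1.54474219e-02,  8.26843003e-04,
         7.63038929e-02],
       [-2.74606666e-03,  2.29840418e-01,  9.73224456e-01,
         1.15895678e+00],
       [ 0.00000000e+00,  0.00000000e+00,  0.00000000e+00,
         1.00000000e+00]])}
```

View pics/side0.png

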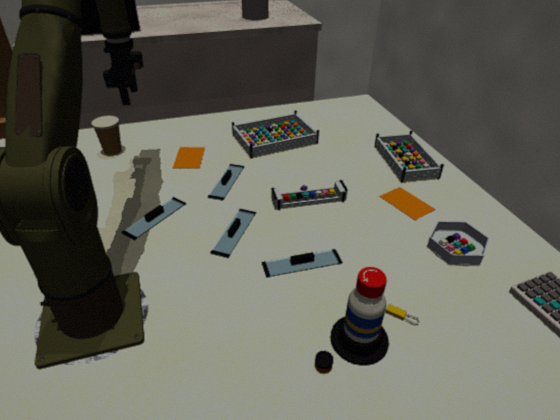

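View pics/top0.png

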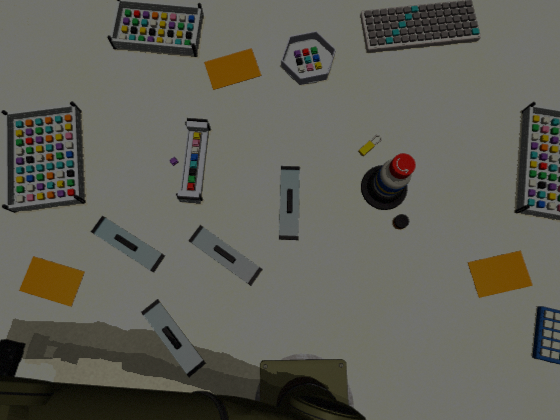

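Run:
```python
import cv2,numpy as np
t=cv2.imread("pics/top0.png");s=cv2.imread("pics/side0.png")
def crop(im,x0,y0,w,h,k): return cv2.resize(im[y0:y0+h,x0:x0+w],None,fx=k,fy=k,interpolation=cv2.INTER_CUBIC)
cv2.imwrite("pics/c1.png",crop(t,150,105,160,150,5)[:600,:800] if 0 else crop(t,160,110,150,110,5))
cv2.imwrite("pics/c2.png",crop(t,340,120,90,115,5))
cv2.imwrite("pics/c3.png",crop(s,250,170,180,120,4.4))
cv2.imwrite("pics/c4.png",crop(s,300,255,130,120,5))
```

```text
(no output)
```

View pics/c1.png

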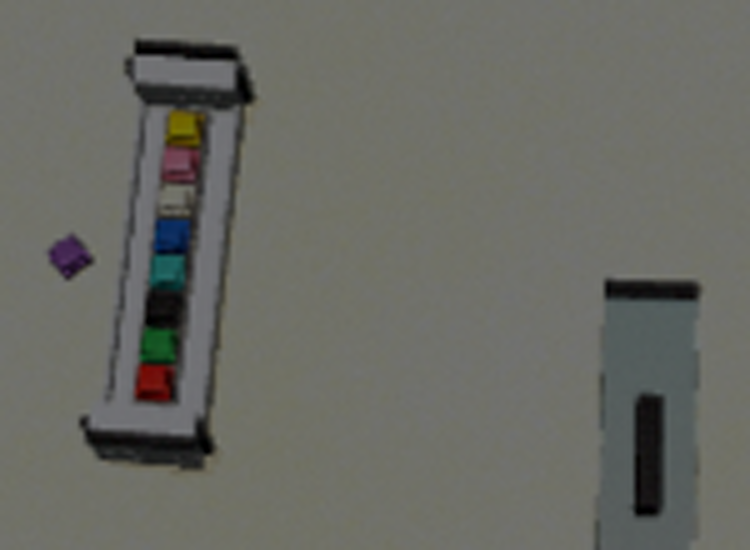

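View pics/c2.png

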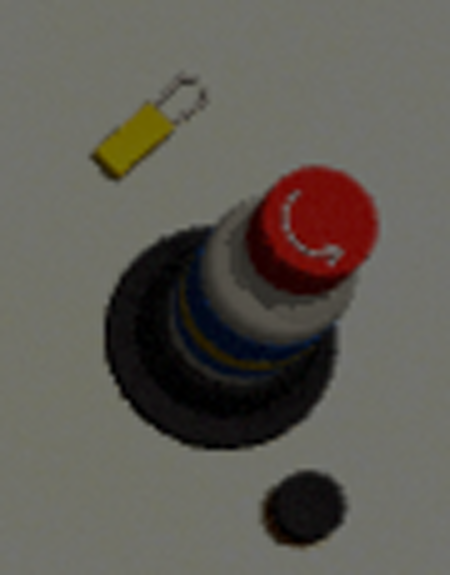

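View pics/c3.png

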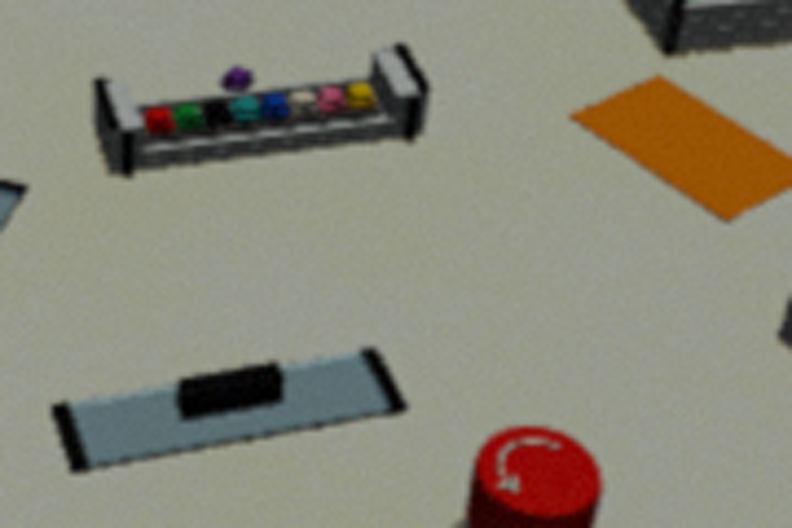

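View pics/c4.png

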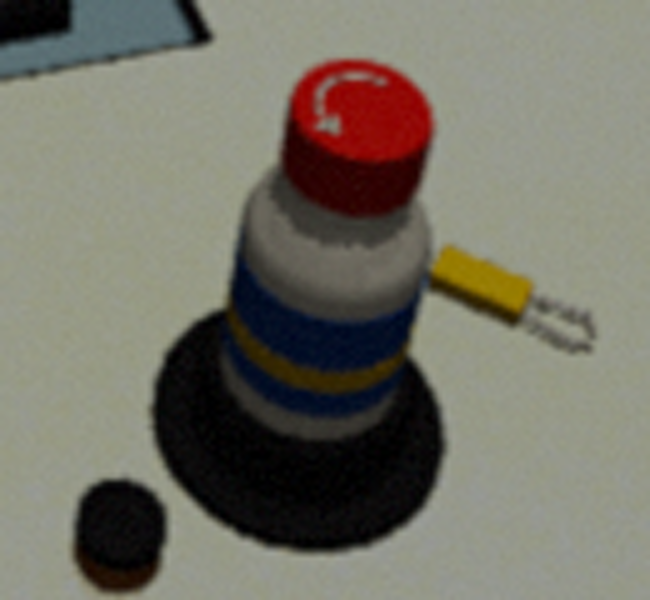

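```bash
cat > h.py <<'E'
import cv2,numpy as np,pickle
def load(n): return pickle.load(open(n+".pkl","rb"))
def proj(d,P):
    P=np.atleast_2d(P); T=np.linalg.inv(d["cam_to_world"]); c=P@T[:3,:3].T+T[:3,3]
    return np.stack([d["fx"]*c[:,0]/-c[:,2]+d["cx"], d["fy"]*-c[:,1]/-c[:,2]+d["cy"]],1)
def back(d,uv,z):
    T=d["cam_to_world"]; u,v=uv
    ray=T[:3,:3]@np.array([(u-d["cx"])/d["fx"],-(v-d["cy"])/d["fy"],-1]); o=T[:3,3]
    return o+ray*(z-o[2])/ray[2]
def pose(x,y,a,P):
    P=np.atleast_2d(P).astype(float); c,s=np.cos(a),np.sin(a); R=np.array([[c,-s,0],[s,c,0],[0,0,1]])
    return P@R.T+[x,y,0]
def box(x0,x1,y0,y1,z0,z1):
    c=np.array([[x,y,z] for z in(z0,z1) for x,y in((x0,y0),(x1,y0),(x1,y1),(x0,y1))])
    return c,[(0,1),(1,2),(2,3),(3,0),(4,5),(5,6),(6,7),(7,4),(0,4),(1,5),(2,6),(3,7)]
def overlay(im,d,segs,x0,y0,w,h,k,fn,bright=1.6):
    o=cv2.resize(im[y0:y0+h,x0:x0+w],None,fx=k,fy=k,interpolation=cv2.INTER_CUBIC); o=np.clip(o*bright,0,255).astype(np.uint8)
    for a,b,col in segs:
        p=(proj(d,np.array([a,b]))-[x0,y0]+.5)*k-.5
        cv2.line(o,tuple(np.round(p[0]).astype(int)),tuple(np.round(p[1]).astype(int)),col,1,cv2.LINE_AA)
    cv2.imwrite(fn,o)
E
python3 - <<'E'
from h import *
from scipy.optimize import least_squares
T,S=load("top0"),load("side0")
for d,n in((T,"t"),(S,"s")):
  im=cv2.cvtColor(d["color"],cv2.COLOR_RGB2BGR)
  if n=="t":
    overlay(im,d,[],175,115,40,95,6,"pics/z1.png",2); overlay(im,d,[],270,155,40,95,6,"pics/z2.png",2)
  else:
    overlay(im,d,[],265,175,90,40,8,"pics/z3.png",1.6); overlay(im,d,[],255,243,95,40,8,"pics/z4.png",1.6)
a,b=[cv2.imread(f"pics/z{i}.png") for i in(1,2)]; cv2.imwrite("pics/z12.png",np.hstack([a,b]))
a,b=[cv2.imread(f"pics/z{i}.png") for i in(3,4)]; a=cv2.copyMakeBorder(a,0,0,0,40,0); cv2.imwrite("pics/z34.png",np.vstack([a,b])[:, :760])
E
```

```text
(no output)
```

View pics/z12.png

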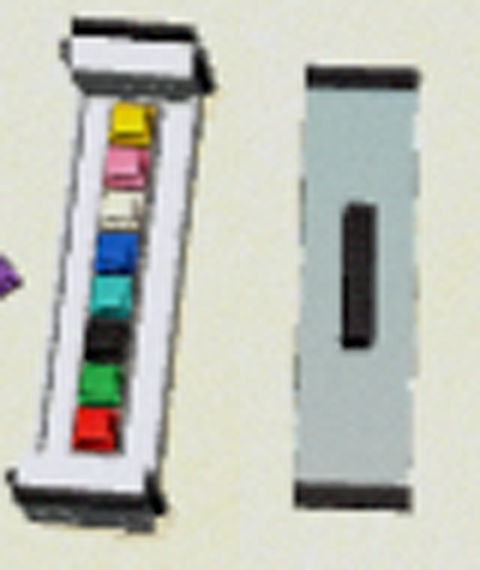

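View pics/z34.png

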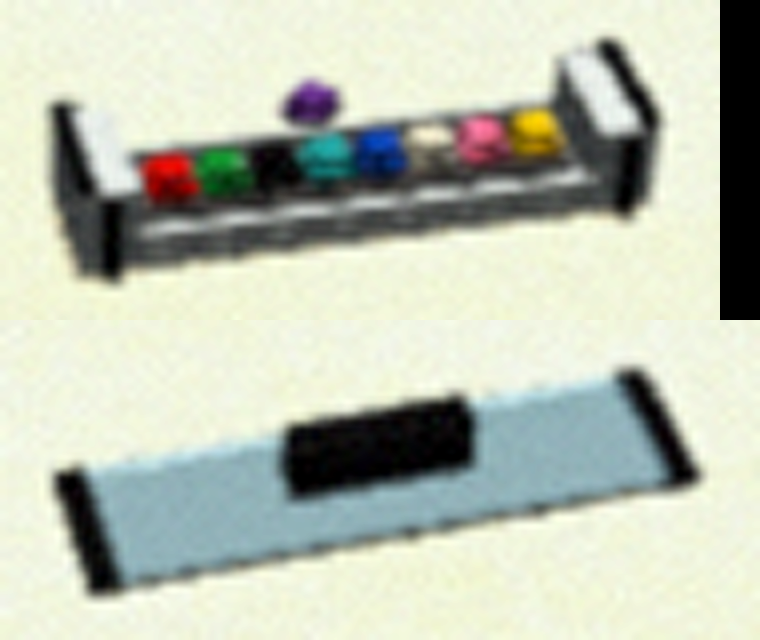

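```bash
cat > fit.py <<'E'
from h import *
from scipy.optimize import least_squares
T,S=load("top0"),load("side0")
def cv(x0,y0,k,p): return (np.array(p,float)+.5)/k-.5+[x0,y0]
def fit(obs,x0):
    # obs list of (d,P,uv)
    def f(q): return np.concatenate([((proj(d,pose(*q,P))-uv)).ravel() for d,P,uv in obs])
    s=least_squares(f,x0,loss="soft_l1"); return s.x,[np.round(proj(d,pose(*s.x,P))-uv,1).ravel().tolist() for d,P,uv in obs]
Pc=np.array([[-98,25,5],[-98,-25,5],[98,25,5],[98,-25,5]])/1e3
cs=cv(255,243,8,[[55,153],[95,268],[643,50],[697,158]]); ct=cv(270,155,6,[[54,506],[171,510],[67,67],[179,70]])
Pt=np.array([[-109,27,41],[109,27,41],[109,-27,41]])/1e3
ts=cv(265,175,8,[[55,105],[615,42],[658,122]]); Pt2=np.array([[109,27,41],[109,-27,41],[-109,27,0],[-109,-27,0]])/1e3
tt=cv(175,115,6,[[75,18],[193,27],[28,522],[157,530]])
for nm,ob,x0 in(("cover",[(T,Pc,ct),(S,Pc,cs)],[.4,.03,0]),("tray",[(T,Pt2,tt),(S,Pt,ts)],[.5,.25,-.1])):
    for o in (ob,ob[:1],ob[1:]): print(nm,np.round(fit(o,x0)[0],4),fit(o,x0)[1])
# cap: red segmentation circle in each view
for d,n in((T,"t"),(S,"s")):
    im=d["color"].astype(int); m=((im[...,0]>60)&(im[...,1]<.45*im[...,0])&(im[...,2]<.45*im[...,0])).astype(np.uint8)
    k,l,st,c=cv2.connectedComponentsWithStats(m); i=1+np.argmax([s[4] if 340<s[0]<420 else 0 for s in st[1:]]); print(n,st[i],c[i])
    ys,xs=np.where(l==i); cm=np.stack([xs,ys],1).astype(float)
    # silhouette fit of cylinder: hull of projected circles vs mask
    def mask(x,y,sc=8):
        a=np.linspace(0,2*np.pi,60); P=np.concatenate([np.stack([x+.0255*np.cos(a),y+.0255*np.sin(a),0*a+z],1) for z in(.16,.19)])
        h=cv2.convexHull(proj(d,P).astype(np.float32)); M=np.zeros(m.shape,np.uint8); cv2.fillConvexPoly(M,np.round(h*16).astype(np.int32),1,shift=4); return M
    g=back(d,c[i],.178)[:2]; best=None
    for dx in np.arange(-.012,.0121,.001):
        for dy in np.arange(-.012,.0121,.001):
            e=int((mask(g[0]+dx,g[1]+dy)!=(l==i)).sum())
            if best is None or e<best[0]: best=(e,g[0]+dx,g[1]+dy)
    print("cap",n,best)
E
python3 fit.py
```

```text
cover [ 0.4912  0.02   -0.0483] [[0.2, 0.2, 0.4, 0.1, 0.1, -0.1, 0.5, 0.0], [-0.4, -0.3, -0.6, -0.4, 0.2, -0.6, 0.7, -0.9]]
cover [ 0.4914  0.0208 -0.0488] [[-0.1, 0.1, 0.1, 0.1, -0.2, -0.1, 0.2, -0.0]]
cover [ 0.4908  0.0184 -0.0494] [[-0.4, 0.2, -0.6, 0.1, 0.3, -0.1, 0.8, -0.4]]
tray [ 0.6036  0.2677 -0.0937] [[-0.0, -0.1, 0.8, -0.1, 0.6, 0.2, -0.2, 0.4], [-0.6, -0.9, 0.0, -1.1, 0.7, -1.1]]
tray [ 0.604   0.2684 -0.0913] [[-0.4, -0.1, 0.4, -0.2, 0.4, 0.1, -0.4, 0.3]]
tray [ 0.6014  0.2632 -0.0985] [[-0.8, -0.0, 0.1, -0.1, 0.7, -0.0]]
t [392 154  23  22 354] [403.61016949 163.8079096 ]
cap t (199, np.float64(0.5272575722442102), np.float64(-0.2253780557674385))
s [358 267  28  21 415] [372.35421687 277.56385542]
cap s (375, np.float64(0.5393279574355934), np.float64(-0.2088136365908575))
```

```bash
cat > cap.py <<'E'
from fit import *
from scipy.ndimage import distance_transform_edt
print("----")
obs=[]
for d,n in((T,"t"),(S,"s")):
    im=d["color"].astype(int); m=((im[...,0]>25)&(im[...,1]<.5*im[...,0])&(im[...,2]<.5*im[...,0])).astype(np.uint8)
    m=cv2.morphologyEx(m,cv2.MORPH_CLOSE,np.ones((5,5)))
    k,l,st,c=cv2.connectedComponentsWithStats(m); i=1+np.argmax([s[4] if 340<s[0]<420 else 0 for s in st[1:]]); print(n,st[i],c[i])
    obs.append((d,l==i))
def mask(d,x,y):
    a=np.linspace(0,2*np.pi,60); P=np.concatenate([np.stack([x+.0255*np.cos(a),y+.0255*np.sin(a),0*a+z],1) for z in(.16,.19)])
    h=cv2.convexHull(proj(d,P).astype(np.float32)); M=np.zeros((420,560),np.uint8); cv2.fillConvexPoly(M,np.round(h*16).astype(np.int32),1,shift=4); return M>0
E0=[]
xs=np.arange(.51,.56,.0005); ys=np.arange(-.24,-.19,.0005)
for d,M in obs: E0.append(np.array([[ (mask(d,x,y)!=M).sum() for y in ys] for x in xs]))
for e in E0+[E0[0]+E0[1]]:
    i=np.argwhere(e<=e.min()+3).mean(0); print(e.min(), xs[0]+.0005*i[0], ys[0]+.0005*i[1])
E
python3 cap.py | sed -n '/----/,$p'
```

```text
----
t [389 153  26  26 499] [401.73747495 165.80761523]
s [357 267  29  31 737] [370.81275441 282.05020353]
53 0.5273684210526316 -0.22521052631578947
87 0.5265 -0.22566666666666665
143 0.52625 -0.22549999999999998
```

```bash
cat > st.py <<'E'
from plant import r
import numpy as np
from scipy.spatial.transform import Rotation as R
def st(p=1):
    s=r.get_state(); M=R.from_quat(s["eef_rot"]).as_matrix(); y=M[:,1]
    yaw=np.arctan2(y[1],y[0])
    if p: print("t%.2f"%s["clock"],"pos",np.round(s["tool_pos"],4),"x",np.round(M[:,0],3),"y",np.round(M[:,1],3),"yawY %.4f"%yaw,"F",np.round(s["contact_force"],1),"M",np.round(s["moment"],2),"op %.3f"%s["opening"],"q",np.round(s["q"],2))
    return s,M
if __name__=="__main__": st()
E
python3 st.py
```

```text
t0.10 pos [0.1508 0.606  0.263 ] x [-0.    -0.002 -1.   ] y [ 0.241  0.97  -0.002] yawY 1.3271 F [ 0.3 -0.1 -0.3] M [-0.05  0.01 -0.01] op 1.000 q [-1.29  0.69 -0.19  1.57  0.16  0.9  -0.22]
```

Request:
play_rows([
  [[0,0,0.012],[0.6,-0.6,-0.17],0],
  [[0,0,0.012],[0.6,-0.8,-0.17],0],
  [[0,0,0.012],[0.6,-0.9,-0.17],0],
  [[0,0,0.012],[0.6,-0.9,-0.17],0],
  [[0,0,0.012],[0.6,-0.9,-0.17],0],
])

```text
clock: 0.6
tool_pos: [0.2715, 0.4408, 0.2293]
eef_rot: [0.064, 0.704, -0.065, 0.704]
contact_force: [1.1, 0.0, -0.1]
opening: 0.998
```

Request:
play_rows([
  [[0,0,0.012],[0.6,-0.95,-0.17],0],
  [[0,0,0.012],[0.6,-0.95,-0.17],0],
  [[0,0,0.012],[0.6,-0.95,-0.17],0],
  [[0,0,0.012],[0.6,-0.95,-0.17],0],
  [[0,0,0.012],[0.6,-0.95,-0.17],0],
])

```text
clock: 1.1
tool_pos: [0.3915, 0.2509, 0.1954]
eef_rot: [0.043, 0.706, -0.043, 0.706]
contact_force: [0.3, 0.4, -0.7]
opening: 0.999
```

```bash
python3 st.py
```

```text
t1.10 pos [0.3915 0.2509 0.1954] x [-0.  0. -1.] y [0.123 0.992 0.   ] yawY 1.4478 F [ 0.3  0.4 -0.7] M [-0.01 -0.11 -0.  ] op 0.999 q [-0.5   0.61 -0.26  2.1   0.33  0.47  0.43]
```

Request:
play_rows([
  [[0,0,0.015],[0.5,-0.96,-0.2],0],
  [[0,0,0.015],[0.5,-0.96,-0.2],0],
  [[0,0,0.015],[0.5,-0.96,-0.2],0],
  [[0,0,0.015],[0.5,-0.96,-0.2],0],
  [[0,0,0.015],[0.49,-0.96,-0.2],0],
])

```text
clock: 1.6
tool_pos: [0.4911, 0.0589, 0.1552]
eef_rot: [0.017, 0.707, -0.017, 0.707]
contact_force: [0.6, 0.0, 0.3]
opening: 1.0
```

Request:
play_rows([
  [[0,0,0],[0,-0.6,-0.5],0],
  [[0,0,0],[0,-0.37,-0.4],0],
  [[0,0,0],[0,0,0],0],
])

```text
clock: 1.9
tool_pos: [0.489, 0.0186, 0.118]
eef_rot: [0.018, 0.708, -0.02, 0.705]
contact_force: [-0.4, -0.3, -0.3]
opening: 0.999
```

Run:
```python
from st import *; from h import *
st()
d=r.snapshot("top"); im=cv2.cvtColor(d["color"],cv2.COLOR_RGB2BGR); overlay(im,d,[],240,140,120,120,4,"pics/a1.png",2)
d=r.snapshot("side"); im=cv2.cvtColor(d["color"],cv2.COLOR_RGB2BGR); overlay(im,d,[],220,170,150,120,4,"pics/a2.png",1.6)
```

```text
t1.90 pos [0.489  0.0186 0.118 ] x [-0.005 -0.003 -1.   ] y [ 0.053  0.999 -0.003] yawY 1.5175 F [-0.4 -0.3 -0.3] M [ 0.02  0.03 -0.  ] op 0.999 q [ 0.02  0.78 -0.24  2.08  0.53  0.35  0.86]
```

View pics/a2.png

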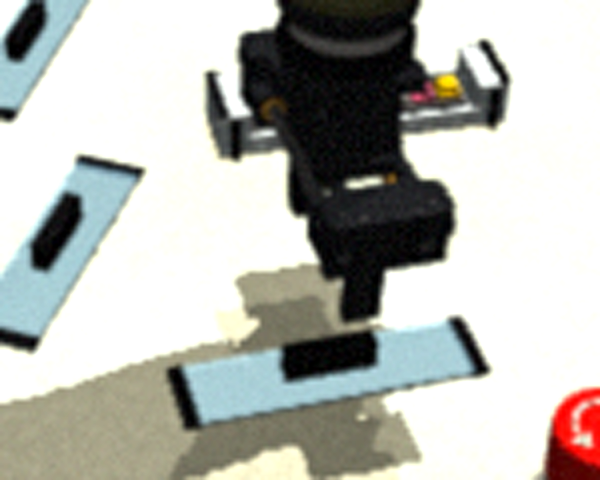

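The gripper stands over the rightmost cover (bar in this crop at about (330,355)), with its jaws across the bar. Now going down.

Request:
play_rows([
  [[0,0,0],[0.03,0.03,-0.7],0],
  [[0,0,0],[0,0,-0.6],0],
  [[0,0,0],[0,0,-0.45],0],
  [[0,0,0],[0,0,-0.25],0],
  [[0,0,0],[0,0,0],0],
])

```text
clock: 2.5
tool_pos: [0.4916, 0.0245, 0.0394]
eef_rot: [0.017, 0.707, -0.016, 0.707]
contact_force: [0.1, 0.2, 0.1]
opening: 1.0
```

Run:
```python
from st import *; from h import *
st()
d=r.snapshot("side"); im=cv2.cvtColor(d["color"],cv2.COLOR_RGB2BGR); overlay(im,d,[],240,210,120,90,6,"pics/a3.png",2)
```

```text
t2.50 pos [0.4916 0.0245 0.0394] x [-0.001  0.001 -1.   ] y [0.046 0.999 0.001] yawY 1.5243 F [0.1 0.2 0.1] M [-0.03 -0.03 -0.01] op 1.000 q [-0.08  0.93 -0.1   2.1   0.6   0.14  0.79]
```

View pics/a3.png

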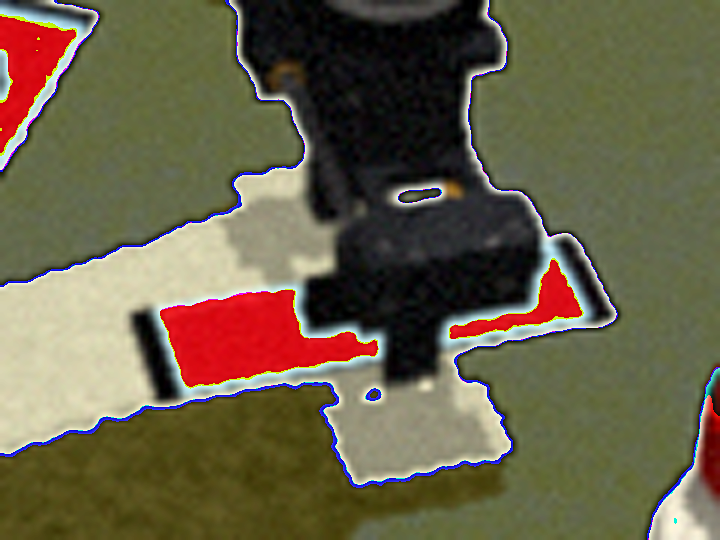

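Request:
play_rows([
  [[0,0,0],[0,0,-0.1],0],
  [[0,0,0],[0,0,0],0],
])

```text
clock: 2.75
tool_pos: [0.4921, 0.0232, 0.0363]
eef_rot: [0.017, 0.706, -0.017, 0.707]
contact_force: [-0.5, 0.0, 0.7]
opening: 1.001
```

```bash
sed -i 's/np.clip(o\*bright/np.clip(o.astype(float)*bright/' h.py; python3 st.py
```

```text
t2.75 pos [0.4921 0.0232 0.0363] x [ 0.001  0.    -1.   ] y [0.049 0.999 0.001] yawY 1.5220 F [-0.5  0.   0.7] M [0.01 0.02 0.  ] op 1.001 q [-0.08  0.94 -0.09  2.1   0.6   0.13  0.79]
```

Request:
play_rows([
  [[0,0,0],[0,-0.07,-0.07],80],
  [[0,0,0],[0,0,0],140],
  [[0,0,0],[0,0,0],180],
  [[0,0,0],[0,0,0],200],
  [[0,0,0],[0,0,0],215],
], newtons=15)

```text
clock: 3.25
tool_pos: [0.4917, 0.0202, 0.033]
eef_rot: [0.017, 0.707, -0.017, 0.707]
contact_force: [-0.5, 0.9, 1.1]
opening: 0.571
```

Request:
play_rows([
  [[0,0,0],[0,0,0],230],
  [[0,0,0],[0,0,0],255],
  [[0,0,0],[0,0,0],255],
  [[0,0,0],[0,0,0],255],
], newtons=25)

```text
clock: 3.65
tool_pos: [0.4916, 0.0202, 0.0329]
eef_rot: [0.017, 0.707, -0.017, 0.707]
contact_force: [-0.8, 0.4, -0.5]
opening: 0.207
```

```bash
python3 st.py
```

```text
t3.65 pos [0.4916 0.0202 0.0329] x [-0.  0. -1.] y [0.049 0.999 0.   ] yawY 1.5220 F [-0.8  0.4 -0.5] M [ 0.04 -0.03  0.04] op 0.207 q [-0.08  0.94 -0.09  2.1   0.6   0.13  0.79]
```

Request:
play_rows([
  [[0,0,0],[0,0,0],255],
  [[0,0,0],[0,0,0],255],
  [[0,0,0],[0,0,0],255],
])

```text
clock: 3.95
tool_pos: [0.4917, 0.0203, 0.033]
eef_rot: [0.017, 0.707, -0.017, 0.707]
contact_force: [-0.6, 0.1, 0.0]
opening: 0.156
```

Request:
play_rows([
  [[0,0,0],[0,0,0.3],255],
  [[0,0,0],[0,0,0.6],255],
  [[0,0,0],[0,0,0.6],255],
  [[0,0,0],[0,0,0.5],255],
  [[0,0,0],[0,0,0],255],
])

```text
clock: 4.45
tool_pos: [0.4927, 0.02, 0.1148]
eef_rot: [0.018, 0.706, -0.017, 0.708]
contact_force: [0.3, -0.2, -1.8]
opening: 0.154
```

Run:
```python
from st import *; from h import *
st()
for n in("side","top"):
    d=r.snapshot(n); pickle.dump(d,open(n+"1.pkl","wb")); im=cv2.cvtColor(d["color"],cv2.COLOR_RGB2BGR)
    overlay(im,d,[],*((230,150,130,130,5) if n=="side" else (240,130,130,130,5)),f"pics/b_{n}.png",2 if n=="top" else 1.5)
a,b=cv2.imread("pics/b_side.png"),cv2.imread("pics/b_top.png"); cv2.imwrite("pics/b.png",cv2.resize(np.hstack([a,b]),(800,400)))
```

```text
t4.45 pos [0.4927 0.02   0.1148] x [ 0.004  0.001 -1.   ] y [0.05  0.999 0.001] yawY 1.5212 F [ 0.3 -0.2 -1.8] M [-0.02 -0.05 -0.  ] op 0.154 q [ 0.02  0.78 -0.25  2.08  0.55  0.34  0.84]
```

View pics/b.png

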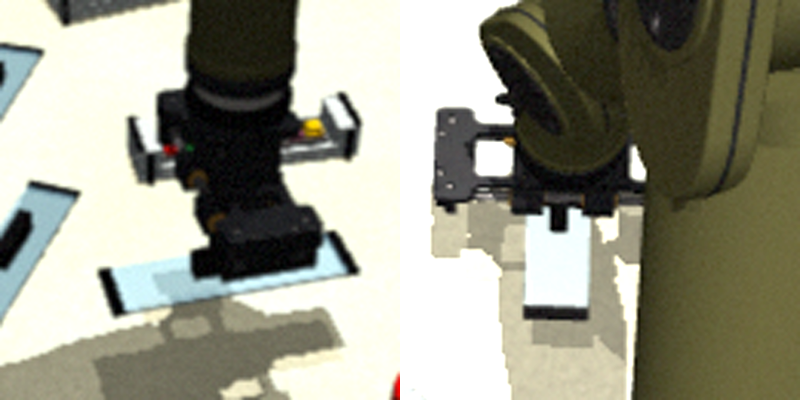

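Run:
```python
from h import *
T,S=load("top0"),load("side0")
def segs(x,y,a):
    out=[]
    for b,c in((box(-.109,-.103,-.027,.027,0,.041),(0,0,255)),(box(.103,.109,-.027,.027,0,.041),(0,0,255)),(box(-.103,-.087,-.027,.027,.036,.036),(0,200,0)),(box(.087,.103,-.027,.027,.036,.036),(0,200,0))):
        P=pose(x,y,a,b[0]); out+=[(P[i],P[j],c) for i,j in b[1]]
    return out
q=(.604,.268,-.0925)
im=cv2.cvtColor(T["color"],cv2.COLOR_RGB2BGR); overlay(im,T,segs(*q),175,115,42,95,6,"pics/o1.png",2)
im=cv2.cvtColor(S["color"],cv2.COLOR_RGB2BGR); overlay(im,S,segs(*q),265,175,90,50,8,"pics/o2.png",1.5)
```

```text
(no output)
```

View pics/o1.png

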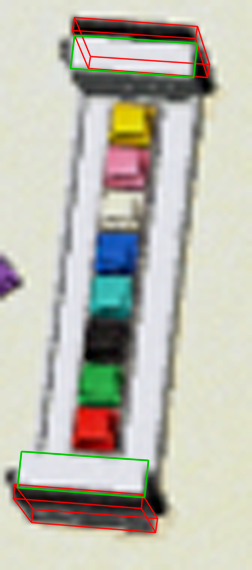

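View pics/o2.png

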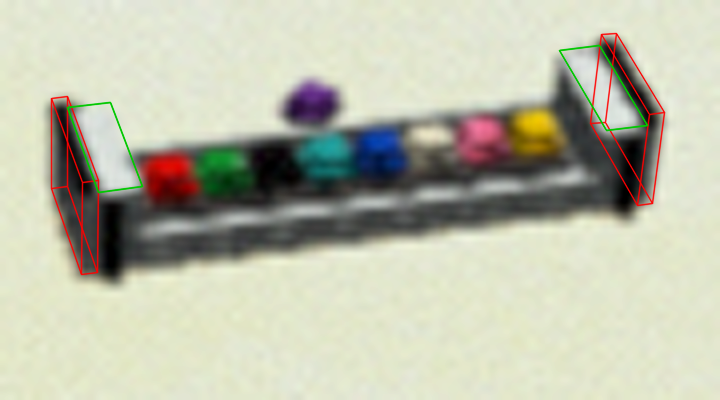

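Request:
play_rows([
  [[0,0,-0.005],[0.2,0.4,0.3],255],
  [[0,0,-0.005],[0.35,0.7,0],255],
  [[0,0,-0.005],[0.35,0.8,0],255],
  [[0,0,-0.005],[0.35,0.8,0],255],
  [[0,0,-0.005],[0.35,0.8,0],255],
])

```text
clock: 5.05
tool_pos: [0.5553, 0.161, 0.1232]
eef_rot: [0.026, 0.707, -0.027, 0.706]
contact_force: [1.0, -0.0, -1.1]
opening: 0.16
```

Request:
play_rows([
  [[0,0,-0.005],[0.35,0.8,0],255],
  [[0,0,-0.005],[0.35,0.8,0],255],
  [[0,0,-0.005],[0.3,0.7,0],255],
  [[0,0,-0.003],[0.18,0.38,0],255],
  [[0,0,0],[0,0,0],255],
])

```text
clock: 5.55
tool_pos: [0.6021, 0.2706, 0.123]
eef_rot: [0.032, 0.707, -0.031, 0.706]
contact_force: [-1.3, -0.7, -1.6]
opening: 0.155
```

Request:
play_rows([
  [[0,0,0],[0,0,0],255],
  [[0,0,0],[0,0,0],255],
])

```text
clock: 5.75
tool_pos: [0.6022, 0.265, 0.1239]
eef_rot: [0.032, 0.707, -0.034, 0.706]
contact_force: [-0.5, -0.0, -0.8]
opening: 0.16
```

```bash
python3 st.py
```

```text
t5.75 pos [0.6022 0.265  0.1239] x [-0.002 -0.003 -1.   ] y [ 0.093  0.996 -0.003] yawY 1.4778 F [-0.5 -0.  -0.8] M [0.01 0.02 0.03] op 0.160 q [-0.32  0.92 -0.31  1.56  0.37  0.73  0.68]
```

Request:
play_rows([
  [[0,0,0],[0.04,0.05,-0.3],255],
  [[0,0,0],[0,0,-0.4],255],
  [[0,0,0],[0,0,-0.3],255],
  [[0,0,0],[0,0,0],255],
  [[0,0,0],[0,0,0],255],
])

```text
clock: 6.25
tool_pos: [0.6041, 0.2691, 0.0842]
eef_rot: [0.032, 0.707, -0.033, 0.706]
contact_force: [0.4, 0.2, -0.3]
opening: 0.156
```

Run:
```python
from st import *; from h import *
s,M=st()
yaw=np.arctan2(M[1,1],M[0,1])-np.pi/2; p=s["tool_pos"]; zu=p[2]-.033
def segs(x,y,a):
    out=[]
    for b,c in((box(-.109,-.103,-.027,.027,.036,.041),(0,0,255)),(box(.103,.109,-.027,.027,.036,.041),(0,0,255))):
        P=pose(x,y,a,b[0]); out+=[(P[i],P[j],c) for i,j in b[1]]
    b=box(-.098,.098,-.025,.025,zu,zu+.005); P=pose(p[0]-.0004,p[1],yaw,b[0]); out+=[(P[i],P[j],(0,200,0)) for i,j in b[1]]
    return out
for n in("side","top"):
    d=r.snapshot(n); pickle.dump(d,open(n+"2.pkl","wb")); im=cv2.cvtColor(d["color"],cv2.COLOR_RGB2BGR)
    overlay(im,d,segs(.6035,.2672,-.093) if n=="side" else [],*((260,155,95,65,8) if n=="side" else (160,100,80,120,5)),f"pics/d_{n}.png",2 if n=="top" else 1.5)
```

```text
t6.25 pos [0.6041 0.2691 0.0842] x [-0.001 -0.001 -1.   ] y [ 0.092  0.996 -0.001] yawY 1.4790 F [ 0.4  0.2 -0.3] M [ 0.03 -0.    0.01] op 0.156 q [-0.34  0.98 -0.29  1.56  0.39  0.67  0.66]
```

View pics/d_side.png

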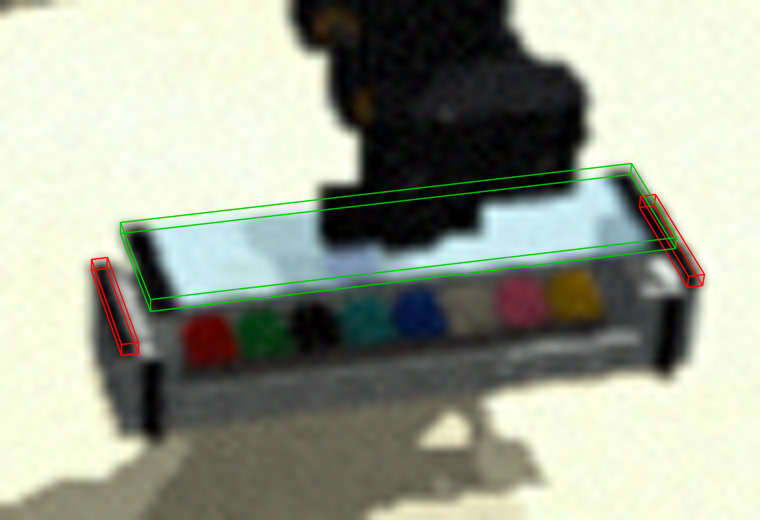

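View pics/d_top.png

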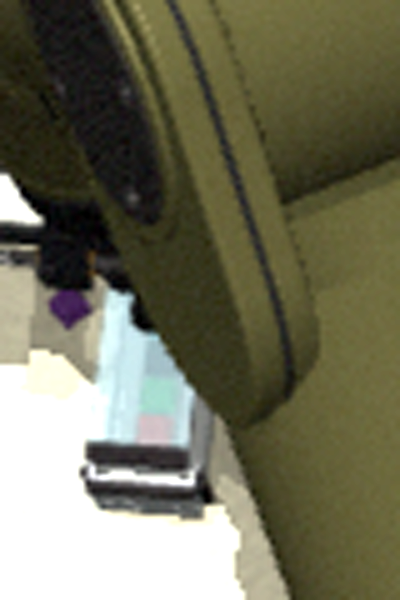

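Request:
play_rows([
  [[0,0,0],[-0.02,-0.06,-0.1],255],
  [[0,0,0],[0,0,-0.1],255],
  [[0,0,0],[0,0,-0.06],255],
  [[0,0,0],[0,0,0],255],
  [[0,0,0],[0,0,0],255],
])

```text
clock: 6.85
tool_pos: [0.6036, 0.267, 0.0745]
eef_rot: [0.032, 0.706, -0.032, 0.706]
contact_force: [-0.9, 0.4, -1.2]
opening: 0.158
```

Run:
```python
from st import *; from h import *
st()
d=r.snapshot("side"); im=cv2.cvtColor(d["color"],cv2.COLOR_RGB2BGR); overlay(im,d,[],260,165,95,55,8,"pics/e.png",1.6)
```

```text
t6.85 pos [0.6036 0.267  0.0745] x [-0.  0. -1.] y [0.092 0.996 0.   ] yawY 1.4791 F [-0.9  0.4 -1.2] M [ 0.07 -0.01 -0.06] op 0.158 q [-0.34  0.99 -0.28  1.57  0.4   0.65  0.66]
```

View pics/e.png

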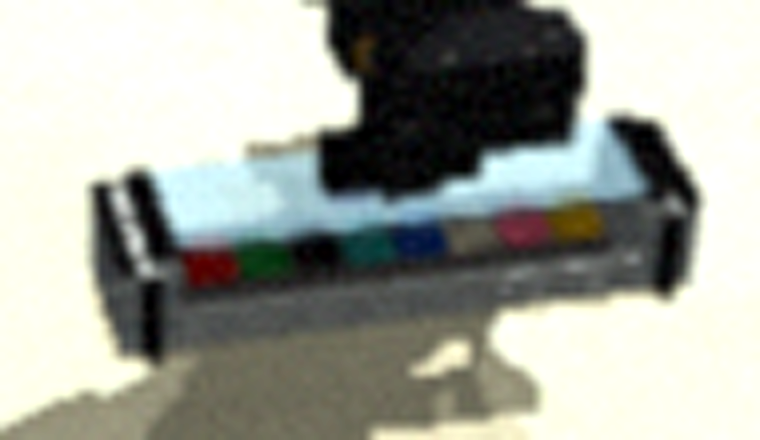

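Request:
play_rows([
  [[0,0,0],[0,0,-0.04],255],
  [[0,0,0],[0,0,-0.03],255],
  [[0,0,0],[0,0,-0.03],255],
  [[0,0,0],[0,0,0],255],
])

```text
clock: 7.3
tool_pos: [0.6035, 0.2669, 0.0703]
eef_rot: [0.032, 0.706, -0.032, 0.706]
contact_force: [-0.8, -0.3, -0.8]
opening: 0.154
```

Run:
```python
from st import *; from h import *
st()
d=r.snapshot("side"); pickle.dump(d,open("side3.pkl","wb")); im=cv2.cvtColor(d["color"],cv2.COLOR_RGB2BGR); overlay(im,d,[],260,165,95,55,8,"pics/e2.png",1.6)
```

```text
t7.30 pos [0.6035 0.2669 0.0703] x [-0. -0. -1.] y [ 0.092  0.996 -0.   ] yawY 1.4791 F [-0.8 -0.3 -0.8] M [0.01 0.03 0.03] op 0.154 q [-0.34  0.99 -0.28  1.57  0.4   0.64  0.66]
```

View pics/e2.png

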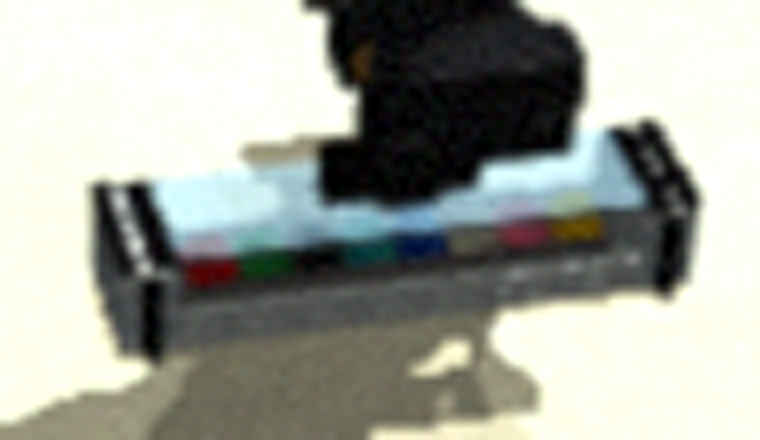

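Request:
play_rows([
  [[0,0,0],[0,0,-0.02],255],
  [[0,0,0],[0,0,-0.02],255],
  [[0,0,0],[0,0,0],255],
])

```text
clock: 7.65
tool_pos: [0.6037, 0.267, 0.0691]
eef_rot: [0.032, 0.706, -0.032, 0.706]
contact_force: [-0.7, 0.6, 0.5]
opening: 0.157
```

```bash
python3 st.py
```

```text
t7.65 pos [0.6037 0.267  0.0691] x [ 0.  0. -1.] y [0.092 0.996 0.   ] yawY 1.4790 F [-0.7  0.6  0.5] M [-0.01 -0.   -0.  ] op 0.157 q [-0.34  0.99 -0.28  1.57  0.4   0.64  0.66]
```

Request:
play_rows([
  [[0,0,0],[0,0,-0.015],255],
  [[0,0,0],[0,0,0],255],
  [[0,0,0],[0,0,0],255],
])

```text
clock: 7.95
tool_pos: [0.6037, 0.267, 0.069]
eef_rot: [0.032, 0.706, -0.032, 0.706]
contact_force: [-2.3, -1.3, 4.6]
opening: 0.152
```

```bash
python3 st.py
```

```text
t7.95 pos [0.6037 0.267  0.069 ] x [ 0.  0. -1.] y [0.092 0.996 0.   ] yawY 1.4790 F [-2.3 -1.3  4.6] M [-0.23  0.37 -0.02] op 0.152 q [-0.34  0.99 -0.28  1.57  0.4   0.64  0.65]
```

Request:
play_rows([
  [[0,0,0],[0,0,0],205],
  [[0,0,0],[0,0,0],195],
  [[0,0,0],[0,0,0],180],
  [[0,0,0],[0,0,0],150],
  [[0,0,0],[0,0,0],120],
])

```text
clock: 8.45
tool_pos: [0.6036, 0.267, 0.0682]
eef_rot: [0.032, 0.706, -0.032, 0.706]
contact_force: [1.0, -0.2, 0.1]
opening: 0.452
```

Request:
play_rows([
  [[0,0,0],[0,0,0],100],
  [[0,0,0],[0,0,0.2],60],
  [[0,0,0],[0,0,0.5],30],
  [[0,0,0],[0,0,0.9],0],
  [[0,0,0],[0,0,0.9],0],
])

```text
clock: 8.95
tool_pos: [0.6033, 0.2668, 0.1696]
eef_rot: [0.032, 0.707, -0.033, 0.706]
contact_force: [0.0, 0.1, 0.6]
opening: 0.905
```

```bash
python3 st.py
```

```text
t8.95 pos [0.6033 0.2668 0.1696] x [-0.001 -0.    -1.   ] y [ 0.091  0.996 -0.   ] yawY 1.4792 F [0.  0.1 0.6] M [ 0.03 -0.06 -0.05] op 0.905 q [-0.31  0.86 -0.33  1.53  0.35  0.81  0.7 ]
```

Request:
play_rows([
  [[0,0,-0.04],[0,-0.4,0.8],0],
  [[0,0,-0.04],[-0.15,-0.8,0.8],0],
  [[0,0,-0.04],[-0.15,-0.95,0.6],0],
  [[0,0,-0.04],[-0.15,-0.95,0.3],0],
  [[0,0,-0.04],[-0.15,-0.95,0.1],0],
])

```text
clock: 9.45
tool_pos: [0.5801, 0.1039, 0.2749]
eef_rot: [0.104, 0.698, -0.103, 0.701]
contact_force: [1.0, -0.5, 0.2]
opening: 1.0
```

Request:
play_rows([
  [[0,0,-0.04],[-0.15,-0.95,0.1],0],
  [[0,0,-0.04],[-0.15,-0.95,0],0],
  [[0,0,-0.04],[-0.15,-0.95,0],0],
  [[0,0,-0.04],[-0.15,-0.95,0],0],
  [[0,0,-0.04],[-0.15,-0.95,0],0],
])

```text
clock: 9.95
tool_pos: [0.5492, -0.0865, 0.2771]
eef_rot: [0.173, 0.685, -0.173, 0.686]
contact_force: [-0.4, 0.3, 0.8]
opening: 0.999
```

Run:
```python
from st import *; from h import *
st()
for n in("side","top"):
    d=r.snapshot(n); pickle.dump(d,open(n+"4.pkl","wb")); im=cv2.cvtColor(d["color"],cv2.COLOR_RGB2BGR)
    overlay(im,d,[],*((260,165,95,55,8) if n=="side" else (165,110,60,100,6)),f"pics/f_{n}.png",2 if n=="top" else 1.5)
    cv2.imwrite(f"pics/full4_{n}.png",im)
```

```text
t9.95 pos [ 0.5492 -0.0865  0.2771] x [ 0.001 -0.    -1.   ] y [0.473 0.881 0.   ] yawY 1.0775 F [-0.4  0.3  0.8] M [-0.07 -0.11 -0.05] op 0.999 q [ 0.26  0.59 -0.3   1.76  0.23  0.83  0.93]
```

View pics/f_side.png

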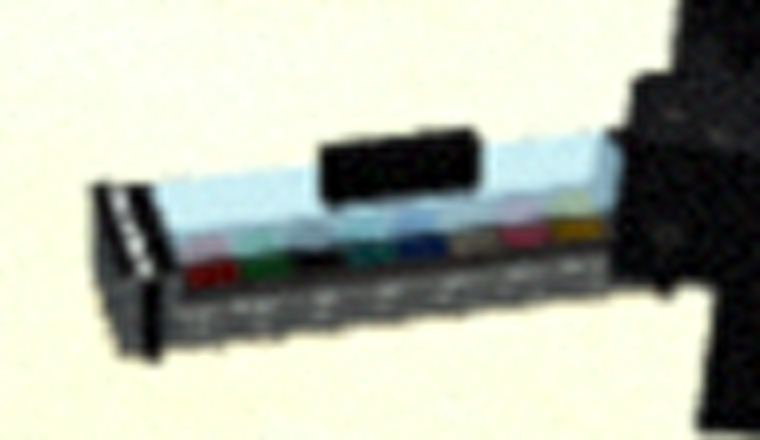

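View pics/f_top.png

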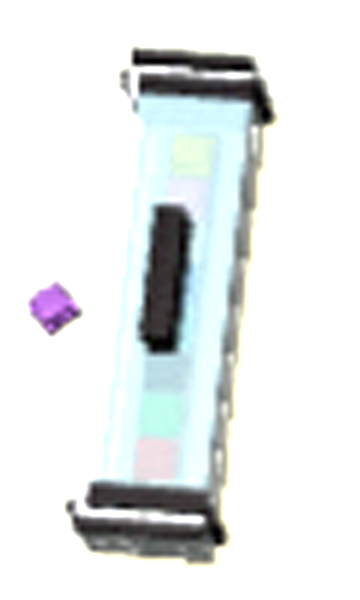

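View pics/full4_side.png

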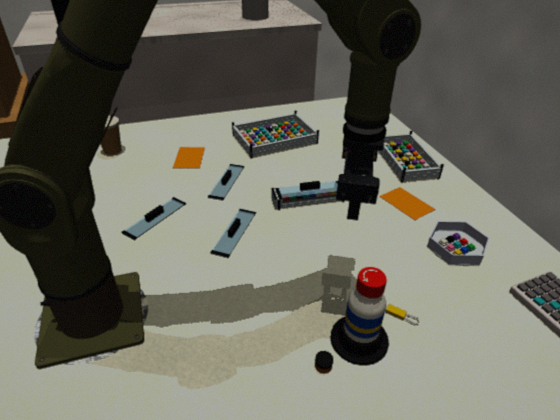

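Request:
play_rows([
  [[0,0,-0.02],[-0.15,-0.9,0],0],
  [[0,0,-0.02],[-0.15,-0.9,0],0],
  [[0,0,-0.02],[-0.15,-0.8,0],0],
  [[0,0,-0.02],[-0.11,-0.6,0],0],
  [[0,0,0],[0,-0.27,0],0],
])

```text
clock: 10.55
tool_pos: [0.5264, -0.2263, 0.2767]
eef_rot: [0.2, 0.678, -0.201, 0.678]
contact_force: [-0.9, 0.7, 0.4]
opening: 1.0
```

Request:
play_rows([
  [[0,0,0],[0,0,-0.3],0],
  [[0,0,0],[0,0,-0.3],0],
  [[0,0,0],[0,0,0],0],
  [[0,0,0],[0,0,0],0],
])

```text
clock: 10.95
tool_pos: [0.5274, -0.222, 0.2517]
eef_rot: [0.199, 0.679, -0.198, 0.678]
contact_force: [1.5, -0.6, 0.4]
opening: 1.003
```

Run:
```python
from st import *; from h import *
st()
for n in("side","top"):
    d=r.snapshot(n); pickle.dump(d,open(n+"5.pkl","wb")); im=cv2.cvtColor(d["color"],cv2.COLOR_RGB2BGR)
    overlay(im,d,[],*((300,180,130,140,4) if n=="side" else (330,110,120,140,4)),f"pics/g_{n}.png",2 if n=="top" else 1.5)
a,b=cv2.imread("pics/g_side.png"),cv2.imread("pics/g_top.png"); cv2.imwrite("pics/g.png",cv2.resize(np.hstack([a,b]),None,fx=.78,fy=.78))
```

```text
t10.95 pos [ 0.5274 -0.222   0.2517] x [-0.001  0.001 -1.   ] y [0.539 0.842 0.001] yawY 1.0018 F [ 1.5 -0.6  0.4] M [-0.05 -0.02  0.03] op 1.003 q [ 0.49  0.64 -0.28  1.74  0.23  0.8   1.09]
```

View pics/g.png

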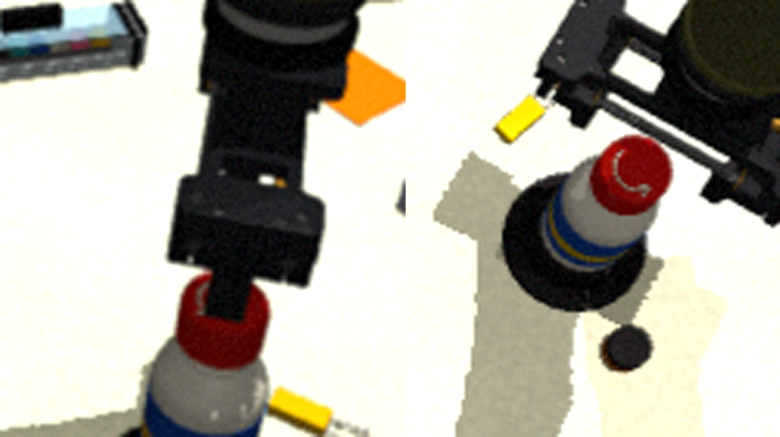

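Request:
play_rows([
  [[0,0,0],[0,-0.04,-0.4],0],
  [[0,0,0],[0,0,-0.5],0],
  [[0,0,0],[0,0,-0.5],0],
  [[0,0,0],[0,0,-0.22],0],
  [[0,0,0],[0,0,0],0],
])

```text
clock: 11.55
tool_pos: [0.5269, -0.225, 0.1868]
eef_rot: [0.199, 0.679, -0.199, 0.678]
contact_force: [-0.3, 0.5, -0.1]
opening: 0.999
```

Request:
play_rows([
  [[0,0,0],[0,0,0],40],
  [[0,0,0],[0,0,0],60],
], newtons=20)

```text
clock: 11.75
tool_pos: [0.528, -0.2256, 0.1886]
eef_rot: [0.199, 0.678, -0.199, 0.679]
contact_force: [-0.7, -0.9, 0.2]
opening: 0.84
```

```bash
python3 st.py
```

```text
t11.75 pos [ 0.528  -0.2256  0.1886] x [ 0.002 -0.001 -1.   ] y [0.541 0.841 0.001] yawY 0.9991 F [-0.7 -0.9  0.2] M [-0.04  0.01 -0.03] op 0.840 q [ 0.47  0.73 -0.25  1.79  0.27  0.65  1.06]
```

Request:
play_rows([
  [[0,0,0],[-0.02,0,-0.02],90],
  [[0,0,0],[0,0,0],105],
  [[0,0,0],[0,0,0],120],
  [[0,0,0],[0,0,0],140],
], newtons=8)

```text
clock: 12.15
tool_pos: [0.5268, -0.2251, 0.187]
eef_rot: [0.2, 0.678, -0.199, 0.679]
contact_force: [-0.2, 0.3, 1.1]
opening: 0.576
```

Request:
play_rows([
  [[0,0,0],[0,0,0],180],
  [[0,0,0],[0,0,0],180],
])

```text
clock: 12.35
tool_pos: [0.5268, -0.2252, 0.187]
eef_rot: [0.2, 0.678, -0.199, 0.679]
contact_force: [0.5, 2.0, 3.2]
opening: 0.576
```

```bash
python3 st.py
```

```text
t12.35 pos [ 0.5268 -0.2252  0.187 ] x [ 0.001  0.    -1.   ] y [0.541 0.841 0.001] yawY 0.9993 F [0.5 2.  3.2] M [ 0.33 -0.06 -0.05] op 0.576 q [ 0.47  0.73 -0.25  1.8   0.27  0.65  1.06]
```

Request:
play_rows([
  [[0,0,0],[0,0,0],255],
  [[0,0,0],[0,0,0],255],
  [[0,0,0],[0,0,-0.05],255],
  [[0,0,0],[0,0,-0.05],255],
  [[0,0,0],[0,0,0],255],
], newtons=50)

```text
clock: 12.85
tool_pos: [0.5269, -0.2251, 0.1833]
eef_rot: [0.199, 0.678, -0.199, 0.679]
contact_force: [-1.3, 2.8, 10.1]
opening: 0.572
```

```bash
python3 st.py
```

```text
t12.85 pos [ 0.5269 -0.2251  0.1833] x [ 0.001  0.    -1.   ] y [0.541 0.841 0.001] yawY 0.9993 F [-1.3  2.8 10.1] M [0.52 0.15 0.02] op 0.572 q [ 0.47  0.73 -0.25  1.8   0.28  0.64  1.06]
```

Request:
play_rows([
  [[0,0,0],[0,0,-0.05],255],
  [[0,0,0],[0,0,0],255],
  [[0,0,0],[0,0,0],255],
])

```text
clock: 13.15
tool_pos: [0.5269, -0.2251, 0.1818]
eef_rot: [0.199, 0.678, -0.199, 0.679]
contact_force: [-0.7, 3.8, 11.6]
opening: 0.574
```

Request:
play_rows([
  [[0,0,0.05],[0,0,0],255],
  [[0,0,0.1],[0,0,0],255],
  [[0,0,0.1],[0,0,0],255],
])

```text
clock: 13.45
tool_pos: [0.5273, -0.2262, 0.182]
eef_rot: [0.112, 0.697, -0.112, 0.699]
contact_force: [-0.4, 0.3, 10.7]
opening: 0.566
```

```bash
python3 st.py
```

```text
t13.45 pos [ 0.5273 -0.2262  0.182 ] x [ 0.002 -0.002 -1.   ] y [ 0.313  0.95  -0.001] yawY 1.2526 F [-0.4  0.3 10.7] M [ 0.15  0.08 -0.03] op 0.566 q [ 0.51  0.74 -0.32  1.8   0.36  0.65  1.24]
```

Request:
play_rows([
  [[0,0,0.1],[0,0,-0.015],255],
  [[0,0,0.1],[0,0,0],255],
  [[0,0,0.1],[0,0,0],255],
  [[0,0,0.1],[0,0,0],255],
])

```text
clock: 13.85
tool_pos: [0.5278, -0.2266, 0.1817]
eef_rot: [-0.03, 0.705, 0.028, 0.708]
contact_force: [0.4, 0.2, 11.9]
opening: 0.573
```

Request:
play_rows([
  [[0,0,0.1],[0,0,0],255],
  [[0,0,0.1],[0,0,0],255],
  [[0,0,0.1],[0,0,0],255],
  [[0,0,0.1],[0,0,0],255],
  [[0,0,0],[0,0,0],255],
])

```text
clock: 14.35
tool_pos: [0.528, -0.2266, 0.1816]
eef_rot: [-0.169, 0.686, 0.167, 0.688]
contact_force: [0.0, -0.6, 11.6]
opening: 0.574
```

Run:
```python
from st import *; from h import *
st()
d=r.snapshot("side"); pickle.dump(d,open("side6.pkl","wb")); im=cv2.cvtColor(d["color"],cv2.COLOR_RGB2BGR); overlay(im,d,[],310,190,120,120,5,"pics/i.png",1.5)
```

```text
t14.35 pos [ 0.528  -0.2266  0.1816] x [ 0.004 -0.002 -1.   ] y [-0.461  0.887 -0.003] yawY 2.0503 F [ 0.  -0.6 11.6] M [ 0.04 -0.01  0.04] op 0.574 q [ 0.64  0.78 -0.54  1.79  0.57  0.73  1.83]
```

View pics/i.png

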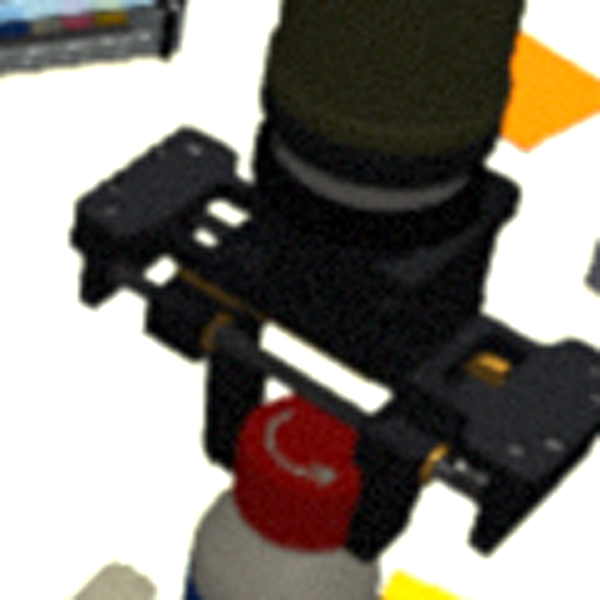

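Request:
play_rows([
  [[0,0,0],[0,0,0.05],255],
  [[0,0,0],[0,0,0.1],255],
  [[0,0,0],[0,0,0.1],255],
  [[0,0,0],[0,0,0],255],
])

```text
clock: 14.8
tool_pos: [0.5259, -0.2261, 0.19]
eef_rot: [-0.167, 0.687, 0.167, 0.687]
contact_force: [-0.3, 0.9, -0.8]
opening: 0.573
```

```bash
python3 st.py
```

```text
t14.80 pos [ 0.5259 -0.2261  0.19  ] x [-0.001 -0.001 -1.   ] y [-0.46   0.888 -0.   ] yawY 2.0484 F [-0.3  0.9 -0.8] M [ 0.06 -0.03  0.02] op 0.573 q [ 0.64  0.77 -0.55  1.79  0.56  0.75  1.84]
```

Request:
play_rows([
  [[0,0,0],[0,0,0.15],255],
  [[0,0,0],[0,0,0.35],255],
  [[0,0,0],[0,0,0.45],255],
  [[0,0,0],[0,0,0.4],255],
  [[0,0,0],[0,0,0.27],255],
])

```text
clock: 15.3
tool_pos: [0.5266, -0.2254, 0.2567]
eef_rot: [-0.168, 0.687, 0.167, 0.687]
contact_force: [-0.3, -0.7, -0.7]
opening: 0.571
```

Request:
play_rows([
  [[0,0,0],[0,0,0],255],
  [[0,0,0],[0,0,0],255],
  [[0,0,0],[0,0,0],255],
  [[0,0,0],[0,0,0],255],
])

```text
clock: 15.7
tool_pos: [0.526, -0.2254, 0.2542]
eef_rot: [-0.167, 0.687, 0.168, 0.686]
contact_force: [0.2, 0.8, -0.1]
opening: 0.571
```

Run:
```python
from st import *; from h import *
st()
for n in("side","top"):
    d=r.snapshot(n); pickle.dump(d,open(n+"7.pkl","wb")); im=cv2.cvtColor(d["color"],cv2.COLOR_RGB2BGR)
    overlay(im,d,[],*((310,170,120,150,4) if n=="side" else (330,110,120,150,4)),f"pics/j_{n}.png",2 if n=="top" else 1.5)
    cv2.imwrite(f"pics/full7_{n}.png",np.clip(im*1.5,0,255))
a,b=cv2.imread("pics/j_side.png"),cv2.imread("pics/j_top.png"); cv2.imwrite("pics/j.png",cv2.resize(np.hstack([a,b]),None,fx=.83,fy=.83)); st()
```

```text
t15.70 pos [ 0.526  -0.2254  0.2542] x [-0.002  0.001 -1.   ] y [-0.46   0.888  0.001] yawY 2.0491 F [ 0.2  0.8 -0.1] M [0.04 0.02 0.06] op 0.571 q [ 0.68  0.69 -0.61  1.73  0.48  0.89  1.91]
t15.80 pos [ 0.5262 -0.2254  0.2544] x [-0.001  0.    -1.   ] y [-0.46   0.888  0.001] yawY 2.0491 F [ 0.6  0.2 -0.7] M [ 0.09  0.02 -0.02] op 0.568 q [ 0.68  0.69 -0.61  1.72  0.48  0.89  1.91][ WARN:0@1.480] global loadsave.cpp:1063 imwrite_ Unsupported depth image for selected encoder is fallbacked to CV_8U.
```

View pics/j.png

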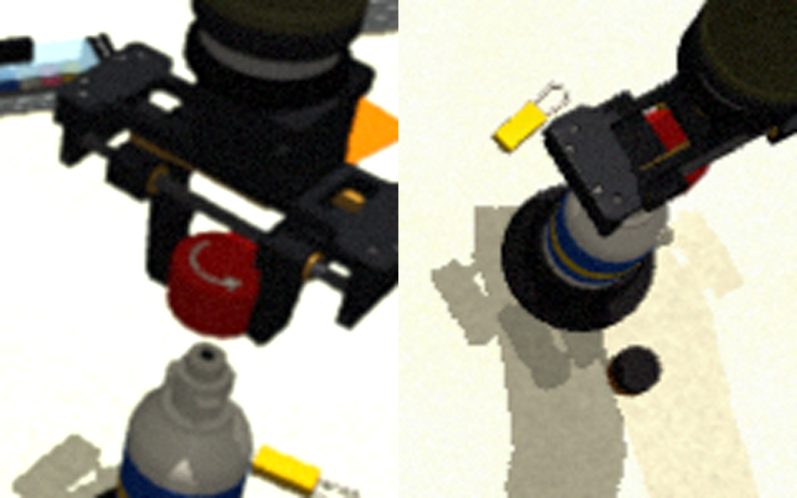

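View pics/full7_side.png

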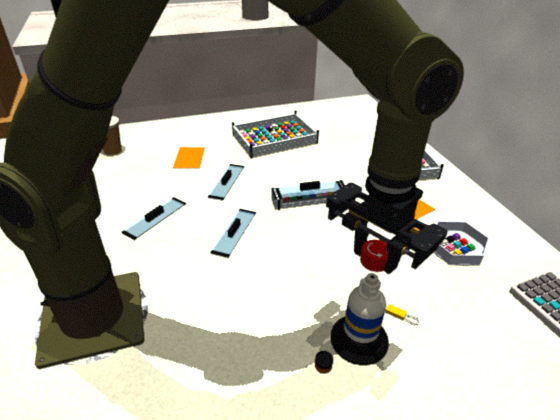

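Run:
```python
from h import *
S=load("side7"); a=np.linspace(0,2*np.pi,41)
def ring(x,y,z,rr,c): 
    P=np.stack([x+rr*np.cos(a),y+rr*np.sin(a),0*a+z],1); return [(P[i],P[i+1],c) for i in range(40)]
im=cv2.cvtColor(S["color"],cv2.COLOR_RGB2BGR)
overlay(im,S,ring(.5262,-.2254,.2275,.0255,(0,255,0))+ring(.5262,-.2254,.2575,.0255,(0,255,0))+ring(.5268,-.2253,.178,.010,(255,0,0))+ring(.5268,-.2253,.1495,.0205,(255,0,0)),340,225,70,90,6,"pics/k.png",1.6)
```

```text
(no output)
```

View pics/k.png

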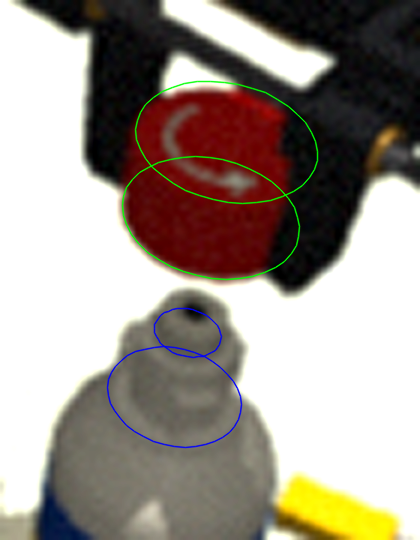

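Run:
```python
from h import *
T=load("top7");im=cv2.cvtColor(T["color"],cv2.COLOR_RGB2BGR)
P=[]
for b,c in((box(-.109,-.103,-.027,.027,.041,.041),(0,0,255)),(box(.103,.109,-.027,.027,.041,.041),(0,0,255)),(box(-.098,.098,-.025,.025,.041,.041),(0,160,0))):
    q=pose(*((.604,.268,-.0925) if c[2] else (.6033,.267,-.0917)),b[0]); P+=[(q[i],q[j],c) for i,j in b[1]]
overlay(im,T,[],165,112,60,95,6,"pics/l1.png",1.5);overlay(im,T,P,165,112,60,95,6,"pics/l2.png",1.5)
cv2.imwrite("pics/l.png",np.hstack([cv2.imread("pics/l1.png"),cv2.imread("pics/l2.png")]))
```

```text
(no output)
```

View pics/l.png

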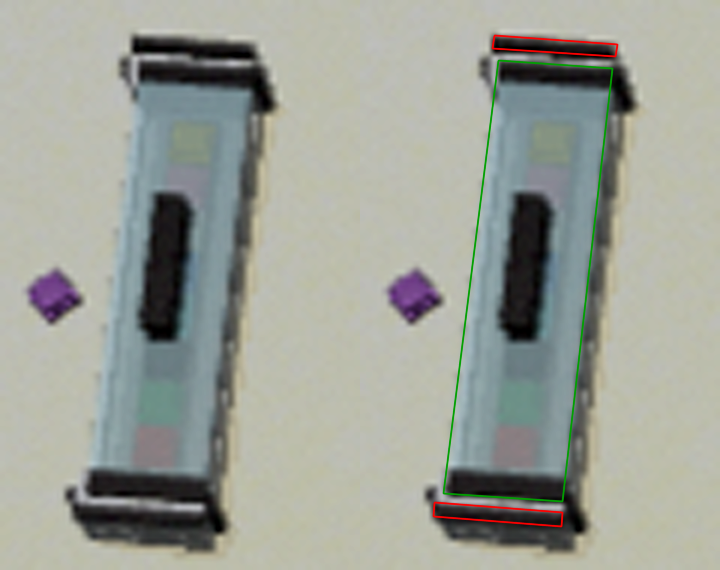

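The cover lies between both lips, with near-equal gaps at the two ends (crop rows about 58 and 497), and the purple keycap has not moved. Handing in.

```bash
python3 -c "
from st import *
st(); print(r.finish_job())"
```

```text
t15.80 pos [ 0.5262 -0.2254  0.2544] x [-0.001  0.    -1.   ] y [-0.46   0.888  0.001] yawY 2.0491 F [ 0.6  0.2 -0.7] M [ 0.09  0.02 -0.02] op 0.568 q [ 0.68  0.69 -0.61  1.72  0.48  0.89  1.91]
the job is handed in; nothing more can be done
None
```

I laid the rightmost cover across the tray's two end blocks and let go. Then I pressed the cap down about 5 mm, turned it 60° anticlockwise and lifted it straight off. The job was handed in at 15.8 s with the cap still gripped.

- **Cover:** it lies flat between the end lips with near-equal gaps at both ends. Contact when setting it down was about 4.6 N. It may sit 1–2 mm off-centre across the tray.
- **Cap:** it is level, within about 1 mm of the bottle's axis, with its lower edge about 49 mm above the mouth. The lift met no resistance.
- **Other items:** the loose keycap and jar are where they were, and the puller looks unmoved.
- **Disagreement:** the two cameras differed by up to 5 mm on the tray's position, mostly across it. I placed the cover between the two readings, closer to the top view, which had agreed better with the gripper at the cover grasp.

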